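Set out flanged hubs in order of size on the fit-up bar

ROBOT

A 6-joint arm with a two-finger parallel gripper is mounted at the origin on a cart in front of the work surface, level with it; the furniture and walls round the work are solid. World frame = base frame: x ahead of the robot, y to its left, z up, the work surface at z = 0. Lengths are in m, angles in rad, forces in N, time in s.
With the tool pointing down it reaches from about 0.375 to 0.825 m from the base axis. Payload 5.5 kg.
Tool frame: the origin (TCP) lies at the very end of the fingers, on their centre line; the grasp point (between the pads) lies 19 mm behind it; z points along the fingers, y is the line along which they close (so a half turn about z gives the same grasp; the last joint's range is limited). The gripper opens to 85 mm and grips with 20 to 120 N. Pads are 22 mm wide; open, the fingers measure 114 mm over their backs; the gripper's body (76 mm by 85 mm) begins 54 mm behind the grasp point. The pads swing forward as they close: fully open they stand 13 mm farther back than shut.
Start: joints at [1.235, 0.314, -0.047, 1.21, 0, 1.571], TCP at [0.198, 0.566, 0.203] pointing down, gripper open.
Joint ranges: [-2.67, 2.67], [-0.69, 1.73], [-1.03, 1.25], [-2.08, 2.16], [-1.42, 1.45], [-3.14, 3.14]. Speed limits (rad/s): [2.39, 2.39, 3.01, 3.14, 3.14, 3.14].

INTERFACE

Orientations are given as a unit quaternion [x, y, z, w].
In Python, from rig import manip gives the robot as it stands.
- The arm moves only by the tool drive_tool, never from a script. Its argument "rows" is a list of rows, each a list of 3 entries, a list of its own where there are three numbers: the shift along the tool's x, y, z in m, then the turn, a rotation vector about the tool's x, y, z in degrees, then the closure, from 0 (fully open) to 1 (shut). In form: [[[x, y, z], [ax, ay, az], gripper], ...]. A call has exactly 8 rows; each row shifts and turns the commanded pose from where the row before left it, along the tool's axes as they then stand; what a row does not reach is not made up. A row lasts 1/10 s, in which the tool goes at most 50 mm and 8.59 degrees, less where a joint would pass 70% of its speed; a pose out of reach is approached as far as the arm can. A call with a gripper value outside its range is refused whole. The fingers move at their own pace and stop on an object; "force" is the grip in N (left out, the last holds). Time passes only in rows, so rows that do not move let the fingers close, or fill a call up. It gives the time, the measured TCP pose, the force, the opening and the grip force at its end, in the units of the state.
- manip.get_obs(): the state, without advancing time (a new reading comes with each control period).
- manip.grab_frame(name): name is "scene" or "top" or "wrist"; returns a dict with "frame" (400x640x3 uint8, red, green, blue), "camera_matrix" (3x3 intrinsics, pixels), "R" (3x3) and "t" (3): a world point X has camera coordinates R X + t. Camera axes: x right, y down, z forward; pixel columns grow to the right and rows downward; lengths in m; the calibration is good to about 2 mm. A picture is of the moment at which its call begins. There is no depth.
- manip.sign_off(): hands the job in; it is judged then, once.
The state is a dict: "clock": time; "joints": joint angles; "joint_velocities": joint speeds; "joint_efforts": joint torques, N m; "position": TCP position; "orientation": TCP orientation; "ft_force": force on the tool from outside, world axes, zero at the start; "torque": the same for the moment, N m; "gripper_width": finger opening in m; "finger_force": force on a finger pad.
Only numpy, scipy, OpenCV 4.12 (cv2) and the standard library are available. Lean on these libraries where they do the work, as an engineer would, in place of code of your own. Each camera call takes 0.05 s, during which the arm holds its last target. There are 200 camera calls.

TASK

Set out the four loose flanged hubs for tack welding on the fit-up bar, one on each spigot, in order of size: the largest next to the upright end stop, then ever smaller, the smallest farthest from the stop. Each hub must sit flange down, level on its spigot's pad with the stud inside its bore.

Things in the scene. Friction and masses are not known exactly. Their poses are not given: they have to be found in the camera images.
- hub_largest: the largest of four loose plain steel flanged hubs: round flange 66 mm across and 8 mm thick at the bottom, round barrel 46 mm across above it, 76 mm high overall, 24 mm bore right through; stands flange down on the table. Origin: centre of its underside; z is its axis, up.
- hub_second: the second largest of four loose plain steel flanged hubs: round flange 58 mm across and 8 mm thick at the bottom, round barrel 42 mm across above it, 64 mm high overall, 24 mm bore right through; stands flange down on the table. Origin: centre of its underside; z is its axis, up.
- hub_third: the third largest of four loose plain steel flanged hubs: round flange 50 mm across and 8 mm thick at the bottom, round barrel 38 mm across above it, 52 mm high overall, 24 mm bore right through; stands flange down on the table. Origin: centre of its underside; z is its axis, up.
- hub_smallest: the smallest of four loose plain steel flanged hubs: round flange 42 mm across and 8 mm thick at the bottom, round barrel 34 mm across above it, 40 mm high overall, 24 mm bore right through; stands flange down on the table. Origin: centre of its underside; z is its axis, up.
- spigot_a: one of four identical fixed centring spigots in a straight row, 95 mm apart, on a dark flat steel bar (480 x 80 mm, 10 mm thick) bolted to the table: round pad 36 mm across, 4 mm thick, with a 14 mm stud tapering to 5 mm, its tip 22 mm above the pad's underside. Origin: centre of the pad's underside, 10 mm above the table; a seated hub's underside rests on the pad 4 mm above this origin. Which spigot stands where in the row varies.
- spigot_b: one of four identical fixed centring spigots in a straight row, 95 mm apart, on a dark flat steel bar (480 x 80 mm, 10 mm thick) bolted to the table: round pad 36 mm across, 4 mm thick, with a 14 mm stud tapering to 5 mm, its tip 22 mm above the pad's underside. Origin: centre of the pad's underside, 10 mm above the table; a seated hub's underside rests on the pad 4 mm above this origin. Which spigot stands where in the row varies.
- spigot_c: one of four identical fixed centring spigots in a straight row, 95 mm apart, on a dark flat steel bar (480 x 80 mm, 10 mm thick) bolted to the table: round pad 36 mm across, 4 mm thick, with a 14 mm stud tapering to 5 mm, its tip 22 mm above the pad's underside. Origin: centre of the pad's underside, 10 mm above the table; a seated hub's underside rests on the pad 4 mm above this origin. Which spigot stands where in the row varies.
- spigot_d: one of four identical fixed centring spigots in a straight row, 95 mm apart, on a dark flat steel bar (480 x 80 mm, 10 mm thick) bolted to the table: round pad 36 mm across, 4 mm thick, with a 14 mm stud tapering to 5 mm, its tip 22 mm above the pad's underside. Origin: centre of the pad's underside, 10 mm above the table; a seated hub's underside rests on the pad 4 mm above this origin. Which spigot stands where in the row varies.
- end_stop: the end stop: fixed upright steel block, 60 mm across the bar, 16 mm thick, 48 mm high, at one end of the bar, in line with the spigots, 70 mm from the centre of the nearest one (a low 4 mm strip lies at the bar's other end, it is no stop). It may be at either end. Origin: centre of its underside, 10 mm above the table; its y axis runs along the bar.
Things that resemble listed ones, but are neither listed nor needed, are in the scene too. What is shaped like the hub_largest but turquoise is not meant. What is shaped like the hub_smallest but pink is not meant.

How it is judged:
By the outcome, as a careful person would: the job done as asked, in the order asked, and still so for the second after the job is handed in, with the robot touching nothing.
It also fails if it takes over 93 s, if anything falls off the work surface, if the arm or the gripper's body presses on something with over 40 N, if the wrist force passes 120 N, or if a joint passes its speed limit or range.

## Working session

There is one attempt and no reset: what is moved stays moved. The work goes in short steps, Python scripts to look and compute and a tool call to move; the robot and the scene stay as the last step left them, time stands still between calls to the robot, and variables do not carry over. Pictures are saved under pics/ and viewed, at most 14 in all, crops included, and the job is handed in when it is done.

Besides the shell and the picture viewer there is one more tool, called after ">>>" as name(argument=value, ...), one argument or row to a line, values as JSON. drive_tool: Moves the arm, as the interface text tells. Its arguments: {"type":"object","properties":{"rows":{"type":"array"},"force":{"type":"number"}},"required":["rows"]}

```bash
mkdir -p pics; python3 - <<'E'
from rig import manip
import cv2,numpy as np,pickle
o=manip.get_obs();print({k:np.round(v,3) for k,v in o.items()})
for n in("scene","top"):
    f=manip.grab_frame(n);pickle.dump(f,open(f"{n}.pkl","wb"))
    cv2.imwrite(f"pics/{n}0.png",f["frame"][:,:,::-1]);print(n,f["camera_matrix"],-f["R"].T@f["t"],f["R"])
E
```

```text
{'clock': np.float64(0.0), 'joints': array([ 1.235,  0.314, -0.048,  1.21 , -0.   ,  1.571]), 'joint_velocities': array([ 0.001, -0.002, -0.   , -0.002, -0.   ,  0.001]), 'joint_efforts': array([-2.0000e-03, -5.3959e+01,  3.3975e+01,  2.0000e-02, -0.0000e+00,
        0.0000e+00]), 'position': array([0.198, 0.566, 0.203]), 'orientation': array([ 0.167,  0.986, -0.001, -0.   ]), 'ft_force': array([-0.064, -0.706, -0.296]), 'torque': array([-0.024, -0.034,  0.061]), 'finger_force': np.float64(0.0), 'gripper_width': np.float64(0.085)}
scene [[468.36276212   0.         313.59355185]
 [  0.         468.36276212 205.40517647]
 [  0.           0.           1.        ]] [-0.16661847 -0.79149557  0.53625754] [[ 0.74223649 -0.6700966  -0.00745212]
 [-0.27889572 -0.29877082 -0.91266268]
 [ 0.60934569  0.67948991 -0.40864568]]
top [[475.99869976   0.         331.03064261]
 [  0.         475.99869976 199.44109444]
 [  0.           0.           1.        ]] [0.35422999 0.00297802 1.07262934] [[-3.41178634e-03 -9.99716815e-01  2.35510087e-02]
 [-9.85286468e-01 -6.63697509e-04 -1.70909727e-01]
 [ 1.70876959e-01 -2.37875977e-02 -9.85005185e-01]]
```

View pics/scene0.png

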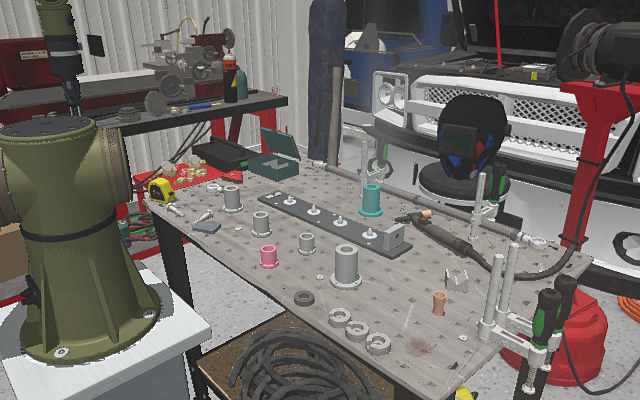

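View pics/top0.png

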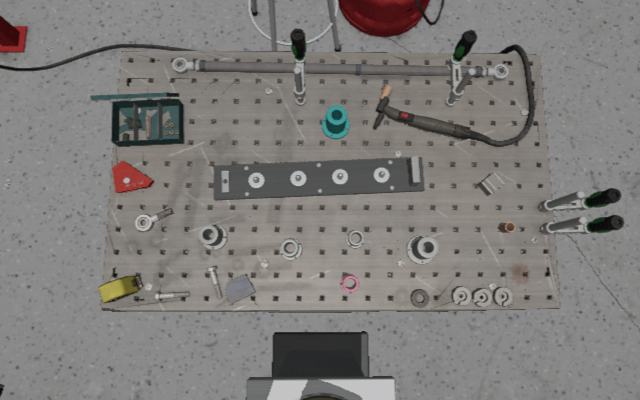

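The scene view shows the four grey hubs, with the largest at about (346,265). The bar has four spigots, and the upright stop is at (395,237), its right end. In the top view the hubs are at (211,236) second, (290,248) third, (356,239) smallest and (425,248) largest. The spigots are at (257,180), (298,178), (340,176) and (381,175), and the stop is at (417,170), on the −y side.

```bash
cat > h.py <<'E'
import numpy as np,pickle
def ray(f,u,v,z):
    d=f["R"].T@np.linalg.solve(f["camera_matrix"],[u,v,1.]);c=-f["R"].T@f["t"]
    return c+d*(z-c[2])/d[2]
def proj(f,X):
    p=f["camera_matrix"]@(f["R"]@np.array(X,float)+f["t"]);return p[:2]/p[2]
E
python3 - <<'E'
from h import *;import cv2
t=pickle.load(open("top.pkl","rb"));im=t["frame"]
a=cv2.resize(im[150:205,205:430],None,fx=3.5,fy=3.5,interpolation=cv2.INTER_CUBIC)
b=cv2.resize(im[215:275,190:450],None,fx=3,fy=3,interpolation=cv2.INTER_CUBIC)
cv=np.zeros((a.shape[0]+b.shape[0],800,3),np.uint8);cv[:a.shape[0],:a.shape[1]]=a;cv[a.shape[0]:,:b.shape[1]]=b
cv2.imwrite("pics/c1.png",cv[:,:,::-1])
for nm,u,v,h in(("L",425,248,.076),("2",211,236,.064),("3",290,246,.052),("S",356,239,.04),("s1",257,180,.014),("s2",298,178,.014),("s3",340,176,.014),("s4",381,175,.014),("stop",417,158,.058)):print(nm,ray(t,u,v,h).round(3))
g=cv2.cvtColor(im,cv2.COLOR_RGB2GRAY)
m=(g>110).astype(np.uint8);m[:165]=0;m[192:]=0;m[:,:240]=0;m[:,400:]=0
n,l,s,c=cv2.connectedComponentsWithStats(m)
for i in range(1,n):
    if s[i,4]>40 and s[i,4]<600:print(s[i],c[i].round(1),ray(t,*c[i],.014).round(4))
E
```

```text
L [ 0.424 -0.218  0.076]
2 [0.451 0.232 0.064]
3 [0.43  0.066 0.052]
S [ 0.446 -0.076  0.04 ]
s1 [0.582 0.145 0.014]
s2 [0.587 0.052 0.014]
s3 [ 0.592 -0.043  0.014]
s4 [ 0.595 -0.137  0.014]
stop [ 0.623 -0.212  0.058]
[373 167  17  16 198] [381.1 174.6] [ 0.5956 -0.1373  0.014 ]
[332 169  16  16 200] [339.6 176.3] [ 0.5915 -0.0424  0.014 ]
[290 170  17  16 202] [297.9 177.9] [0.5875 0.0526 0.014 ]
[248 172  17  16 202] [255.9 179.8] [0.5828 0.1475 0.014 ]
```

View pics/c1.png

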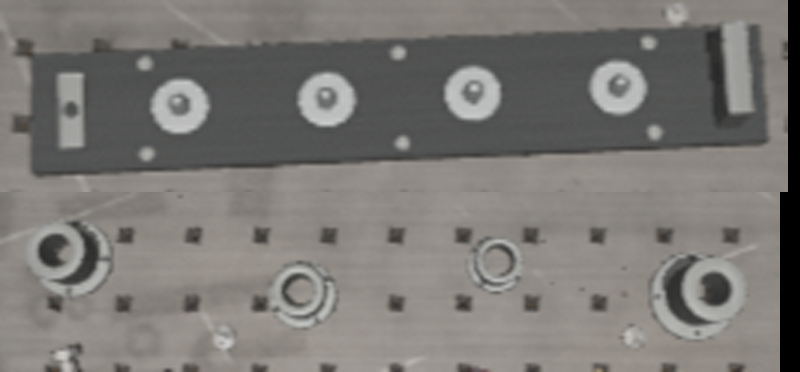

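The crop shows pads with centred studs, and the stop at the right end. Top-rim centres in full-image pixels are: second (208.7,235), third (290,247.7), smallest (355,238.3), largest (428,247).

```bash
cat >> h.py <<'E'
def yaw():
    from rig import manip
    from scipy.spatial.transform import Rotation as Q
    o=manip.get_obs();return o,Q.from_quat(o["orientation"]).as_matrix()
def go(P):
    o,R=yaw();d=R.T@(np.array(P)-o["position"])
    print("t",o["clock"].round(2),"pos",o["position"].round(4),"yaw",np.degrees(np.arctan2(R[1,1],R[0,1])).round(2),"tilt",R[2,:2].round(4),"shift tool mm",(d*1000).round(1),"per8",(d*125).round(1),"w",o["gripper_width"],"F",o["ft_force"].round(1))
E
python3 - <<'E'
from h import *
t=pickle.load(open("top.pkl","rb"))
for nm,u,v,h in(("L",428,247,.076),("2",208.5,235,.064),("3",289.8,247.5,.052),("S",354.8,238.2,.04)):print(nm,ray(t,u,v,h).round(4))
go([.45,.236,.2])
p=70.8;d=np.array([27.8,-37.5])
for i in range(8):
    a=np.radians(p);print(np.round([d@[-np.sin(a),np.cos(a)],d@[np.cos(a),np.sin(a)]],0));p-=8.5
E
```

```text
L [ 0.4259 -0.2244  0.076 ]
2 [0.4528 0.2376 0.064 ]
3 [0.4271 0.0667 0.052 ]
S [ 0.4479 -0.0734  0.04  ]Traceback (most recent call last):
  File "<stdin>", line 4, in <module>
  File "h.py", line 13, in go
    print("t",o["clock"].round(2),"pos",o["position"].round(4),"yaw",np.degrees(np.arctan2(R[1,1],R[0,1])).round(2),"tilt",R[2,:2].round(4),"shift tool mm",(d*1000).round(1),"per8",(d*125).round(1),"w",o["gripper_width"],"F",o["ft_force"].round(1))
              ^^^^^^^^^^^^^^^^
AttributeError: 'float' object has no attribute 'round'
```

```bash
sed -i 's/o\["clock"\].round(2)/round(float(o["clock"]),2)/' h.py
python3 - <<'E'
from h import *
go([.45,.236,.2])
p=70.8;d=np.array([27.8,-37.5])
for i in range(8):
    a=np.radians(p);print(np.round([d@[-np.sin(a),np.cos(a)],d@[np.cos(a),np.sin(a)]],0));p-=8.5
E
```

```text
t 0.1 pos [0.1975 0.566  0.2027] yaw 70.76 tilt [-0.     -0.0015] shift tool mm [-347.1 -228.3    3.1] per8 [-43.4 -28.5   0.4] w 0.08548344380967386 F [-0.4  0.8 -0.8]
[-39. -26.]
[-42. -20.]
[-45. -14.]
[-46.  -7.]
[-47.  -0.]
[-46.   7.]
[-45.  13.]
[-42.  20.]
```

>>> drive_tool(
  rows=[
    [[-0.039, -0.026, 0], [0, 0, 8.5], 0],
    [[-0.042, -0.02, 0], [0, 0, 8.5], 0],
    [[-0.045, -0.014, 0], [0, 0, 8.5], 0],
    [[-0.046, -0.007, 0], [0, 0, 8.5], 0],
    [[-0.047, 0, 0], [0, 0, 8.5], 0],
    [[-0.046, 0.007, 0], [0, 0, 8.5], 0],
    [[-0.045, 0.013, 0], [0, 0, 8.5], 0],
    [[-0.042, 0.02, 0], [0, 0, 8.5], 0],
  ],
  force=50,
)

```text
clock: 0.9
position: [0.4215, 0.2646, 0.2033]
orientation: [0.692, 0.722, -0.0, -0.0]
ft_force: [0.2, 0.2, 0.4]
gripper_width: 0.0856
finger_force: 0.0
```

```bash
python3 - <<'E'
from h import *
go([.453,.237,.2])
E
```

```text
t 0.9 pos [0.4215 0.2646 0.2033] yaw 2.42 tilt [-0.0002 -0.0002] shift tool mm [-28.9  30.3   3.3] per8 [-3.6  3.8  0.4] w 0.08555626846377719 F [0.2 0.2 0.4]
```

>>> drive_tool(
  rows=[
    [[-0.01, 0.01, 0], [0, 0, 0], 0],
    [[-0.01, 0.01, 0], [0, 0, 0], 0],
    [[-0.009, 0.01, 0], [0, 0, 0], 0],
    [[0, 0, 0.02], [0, 0, 0], 0],
    [[0, 0, 0.02], [0, 0, 0], 0],
    [[0, 0, 0.02], [0, 0, 0], 0],
    [[0, 0, 0], [0, 0, 0], 0],
    [[0, 0, 0], [0, 0, 0], 0],
  ],
)

```text
clock: 1.7
position: [0.4519, 0.2395, 0.1436]
orientation: [0.689, 0.725, -0.0, -0.0]
ft_force: [1.0, -0.7, -0.2]
gripper_width: 0.0851
finger_force: 0.0
```

```bash
python3 - <<'E'
from h import *
from rig import manip
import cv2
go([.453,.237,.1])
f=manip.grab_frame("wrist");pickle.dump(f,open("w1.pkl","wb"));cv2.imwrite("pics/w1.png",f["frame"][:,:,::-1])
print(f["camera_matrix"][0],-f["R"].T@f["t"],f["R"].round(2),proj(f,[.453,.237,.064]))
E
```

```text
t 1.7 pos [0.4519 0.2395 0.1436] yaw 2.86 tilt [-0.0003 -0.0008] shift tool mm [-2.5  1.  43.6] per8 [-0.3  0.1  5.4] w 0.08508538934544561 F [ 1.  -0.7 -0.2]
[351.86586199   0.         315.64599109] [0.44948816 0.31235549 0.3141713 ] [[ 1.    0.05 -0.  ]
 [ 0.05 -0.96  0.29]
 [ 0.01 -0.29 -0.96]] [315.6261473  202.94172623]
```

View pics/w1.png

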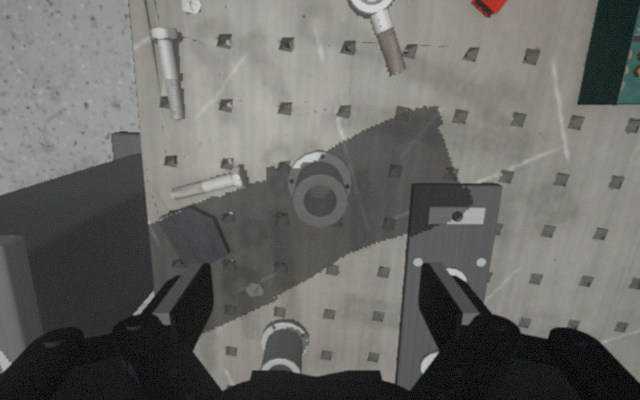

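The wrist view shows the second hub's bore rim at about (320,202). The prediction was (316,203), so y agrees and x is about 3 mm farther. The closing fingers will centre it in x. Descending.

>>> drive_tool(
  rows=[
    [[-0.0025, 0.0025, 0.021], [0, 0, 0], 0],
    [[0, 0, 0.022], [0, 0, 0], 0],
    [[0, 0, 0.022], [0, 0, 0], 0],
    [[0, 0, 0.022], [0, 0, 0], 0],
    [[0, 0, 0.02], [0, 0, 0], 0],
    [[0, 0, 0.02], [0, 0, 0], 0],
    [[0, 0, 0], [0, 0, 0], 0.2],
    [[0, 0, 0], [0, 0, 0], 0.8],
  ],
)

```text
clock: 2.55
position: [0.4555, 0.2371, 0.0175]
orientation: [0.69, 0.724, 0.0, 0.0]
ft_force: [0.5, 0.1, -0.7]
gripper_width: 0.059
finger_force: 0.0
```

>>> drive_tool(
  rows=[
    [[0, 0, 0], [0, 0, 0], 0.8],
    [[0, 0, 0], [0, 0, 0], 0.8],
    [[0, 0, 0], [0, 0, 0], 0.8],
    [[0, 0, 0], [0, 0, 0], 0.8],
    [[0, 0, -0.01], [0, 0, 0], 0.8],
    [[0, 0, -0.03], [0, 0, 0], 0.8],
    [[0, 0, -0.04], [0, 0, 0], 0.8],
    [[0, 0, -0.03], [0, 0, 0], 0.8],
  ],
)

```text
clock: 3.35
position: [0.4552, 0.2367, 0.1294]
orientation: [0.69, 0.724, 0.001, 0.0]
ft_force: [0.8, 0.3, -1.9]
gripper_width: 0.0396
finger_force: 51.3
```

```bash
python3 - <<'E'
from h import *
go([.5915,-.0424,.13])
E
```

```text
t 3.35 pos [0.4552 0.2367 0.1294] yaw 2.76 tilt [0.0006 0.0014] shift tool mm [-285.4  122.7   -0.6] per8 [-35.7  15.3  -0.1] w 0.03961173877373068 F [ 0.8  0.3 -1.9]
```

>>> drive_tool(
  rows=[
    [[-0.03, 0.013, 0], [0, 0, 0], 0.8],
    [[-0.042, 0.018, 0], [0, 0, 0], 0.8],
    [[-0.044, 0.019, 0], [0, 0, 0], 0.8],
    [[-0.044, 0.019, 0], [0, 0, 0], 0.8],
    [[-0.044, 0.019, 0], [0, 0, 0], 0.8],
    [[-0.042, 0.018, 0], [0, 0, 0], 0.8],
    [[-0.029, 0.012, 0], [0, 0, 0], 0.8],
    [[-0.01, 0.005, 0], [0, 0, 0], 0.8],
  ],
)

```text
clock: 4.15
position: [0.5926, -0.0454, 0.1273]
orientation: [0.691, 0.723, -0.0, 0.001]
ft_force: [0.6, 1.2, -2.5]
gripper_width: 0.0398
finger_force: 51.3
```

```bash
python3 - <<'E'
from h import *
from rig import manip
import cv2
f=manip.grab_frame("wrist");pickle.dump(f,open("w2.pkl","wb"));cv2.imwrite("pics/w2.png",f["frame"][:,:,::-1])
go([.5915,-.0424,.13])
for s in([.5956,-.1373,.014],[.5915,-.0424,.014],[.5875,.0526,.014],[.5828,.1475,.014]):print(proj(f,s).round(1))
p=manip.get_obs()["position"];print("hub top expected",proj(f,[p[0],p[1],p[2]-.016+.064]).round(1))
E
```

```text
t 4.2 pos [ 0.5929 -0.0453  0.1271] yaw 2.57 tilt [-0.0013  0.0011] shift tool mm [ 2.9 -1.2 -2.9] per8 [ 0.4 -0.2 -0.4] w 0.04009966788381305 F [ 0.2 -1.1 -2. ]
[313.1 286.5]
[313.1 184.7]
[313.2  61.8]
[312.3 -89.5]
hub top expected [313.7 290.1]
```

View pics/w2.png

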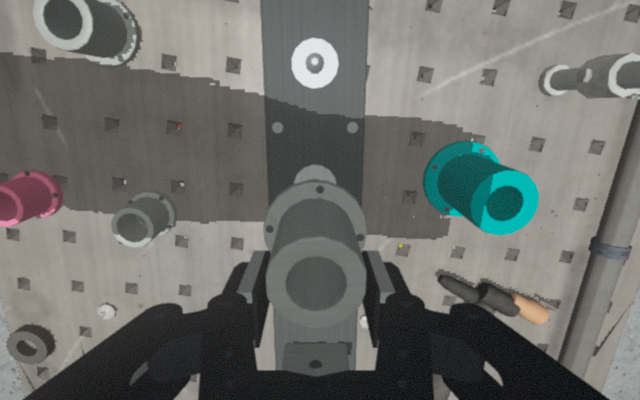

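The wrist view shows the held hub upright, with its rim centred at about (316,282). The pad peeks out behind it, and the free spigot is at (315.5,62), which matches the prediction to 2 mm. I'll quantify the hub's offset in the hand.

```bash
python3 - <<'E'
from h import *
f=pickle.load(open("w2.pkl","rb"))
p=np.array([.5929,-.0453,.1271]);b=p[2]-.0165
a=np.linspace(0,2*np.pi,73)
def ext(c,r,z):
    q=np.array([proj(f,[c[0]+r*np.cos(t),c[1]+r*np.sin(t),z]) for t in a]);return q.min(0).round(1),q.max(0).round(1)
print("rim",ext(p,.021,b+.064),"bore",ext(p,.012,b+.064),"fl",ext(p,.029,b+.008),ext(p,.029,b))
print("pad",ext([.5915,-.0424],.018,.014))
print(ray(f,316.5,282,b+.064)-p)
import cv2
cv2.imwrite("pics/w2c.png",cv2.resize(f["frame"][150:350,240:390],None,fx=3.8,fy=3,interpolation=cv2.INTER_CUBIC)[:,:,::-1])
E
```

```text
rim (array([260.6, 240.3]), array([367. , 334.6])) bore (array([283.4, 261.9]), array([344.1, 315.7])) fl (array([261.2, 184.3]), array([367.2, 283. ])) (array([263.3, 180.8]), array([365.2, 276.1]))
pad (array([291.4, 163.3]), array([334.8, 205.4]))
[0.00092279 0.00335594 0.0475    ]
```

View pics/w2c.png

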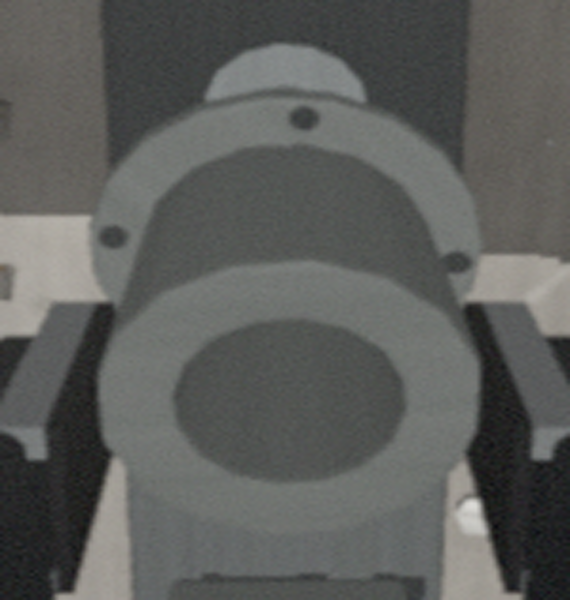

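>>> drive_tool(
  rows=[
    [[0.003, -0.0005, 0.01], [0, 0, 0], 0.8],
    [[0, 0, 0.015], [0, 0, 0], 0.8],
    [[0, 0, 0.015], [0, 0, 0], 0.8],
    [[0, 0, 0.015], [0, 0, 0], 0.8],
    [[0, 0, 0.012], [0, 0, 0], 0.8],
    [[0, 0, 0.008], [0, 0, 0], 0.8],
    [[0, 0, 0.006], [0, 0, 0], 0.8],
    [[0, 0, 0.002], [0, 0, 0], 0.8],
  ],
  force=60,
)

```text
clock: 5.0
position: [0.5905, -0.0387, 0.043]
orientation: [0.69, 0.724, -0.0, -0.0]
ft_force: [0.2, -1.0, -2.1]
gripper_width: 0.0394
finger_force: 63.4
```

>>> drive_tool(
  rows=[
    [[0, 0, 0.001], [0, 0, 0], 0.8],
    [[0, 0, 0.001], [0, 0, 0], 0.8],
    [[0, 0, 0.001], [0, 0, 0], 0.8],
    [[0, 0, 0], [0, 0, 0], 0.8],
    [[0, 0, 0], [0, 0, 0], 0.8],
    [[0, 0, 0], [0, 0, 0], 0.8],
    [[0, 0, 0], [0, 0, 0], 0.8],
    [[0, 0, 0], [0, 0, 0], 0.8],
  ],
)

```text
clock: 5.8
position: [0.5909, -0.0392, 0.0406]
orientation: [0.69, 0.724, 0.0, 0.0]
ft_force: [1.0, -0.6, -1.0]
gripper_width: 0.0395
finger_force: 63.4
```

```bash
python3 - <<'E'
from h import *
from rig import manip
import cv2
f=manip.grab_frame("scene");pickle.dump(f,open("s2.pkl","wb"));u,v=proj(f,[.59,-.04,.04]).astype(int)
cv2.imwrite("pics/s2.png",cv2.resize(f["frame"][v-60:v+50,u-75:u+75],None,fx=5,fy=5,interpolation=cv2.INTER_CUBIC)[:,:,::-1])
go([.5915,-.0424,.0305])
E
```

```text
t 5.85 pos [ 0.5909 -0.0392  0.0405] yaw 2.76 tilt [0. 0.] shift tool mm [-3.2  0.5 10. ] per8 [-0.4  0.1  1.3] w 0.039138350292965626 F [-0.8 -1.  -2.4]
```

View pics/s2.png

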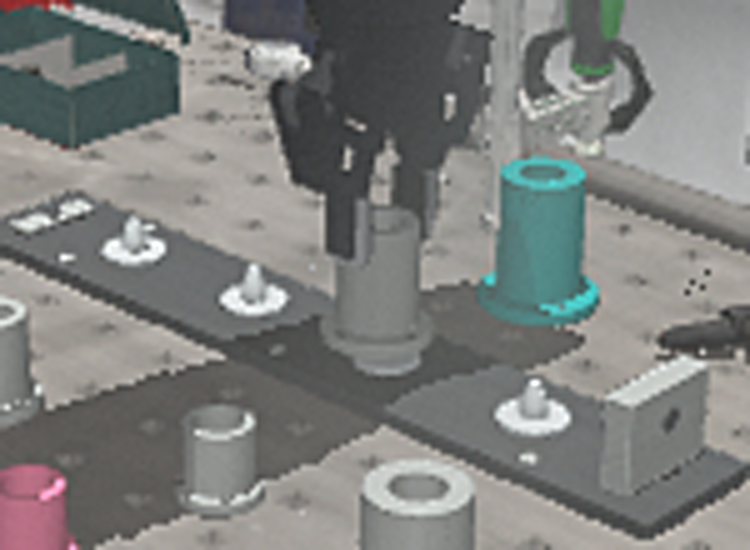

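The hub is on the stud, a few mm above the pad, with no force. Correcting 3 mm along the bar and lowering slowly.

>>> drive_tool(
  rows=[
    [[-0.0015, 0, 0], [0, 0, 0], 0.8],
    [[-0.0015, 0, 0.001], [0, 0, 0], 0.8],
    [[0, 0, 0.001], [0, 0, 0], 0.8],
    [[0, 0, 0.001], [0, 0, 0], 0.8],
    [[0, 0, 0.001], [0, 0, 0], 0.8],
    [[0, 0, 0], [0, 0, 0], 0.8],
    [[0, 0, 0], [0, 0, 0], 0.8],
    [[0, 0, 0], [0, 0, 0], 0.8],
  ],
)

```text
clock: 6.65
position: [0.591, -0.0421, 0.0365]
orientation: [0.69, 0.724, 0.0, 0.0]
ft_force: [0.2, 1.0, -2.2]
gripper_width: 0.0395
finger_force: 63.4
```

>>> drive_tool(
  rows=[
    [[0, 0, 0.001], [0, 0, 0], 0.8],
    [[0, 0, 0.001], [0, 0, 0], 0.8],
    [[0, 0, 0.001], [0, 0, 0], 0.8],
    [[0, 0, 0], [0, 0, 0], 0.8],
    [[0, 0, 0], [0, 0, 0], 0.8],
    [[0, 0, 0], [0, 0, 0], 0.8],
    [[0, 0, 0], [0, 0, 0], 0.8],
    [[0, 0, 0], [0, 0, 0], 0.8],
  ],
)

```text
clock: 7.45
position: [0.591, -0.0422, 0.0336]
orientation: [0.69, 0.724, 0.0, 0.0]
ft_force: [-0.7, 0.1, -2.9]
gripper_width: 0.0393
finger_force: 63.4
```

>>> drive_tool(
  rows=[
    [[0, 0, 0.001], [0, 0, 0], 0.8],
    [[0, 0, 0.001], [0, 0, 0], 0.8],
    [[0, 0, 0.001], [0, 0, 0], 0.8],
    [[0, 0, 0], [0, 0, 0], 0.8],
    [[0, 0, 0], [0, 0, 0], 0.8],
    [[0, 0, 0], [0, 0, 0], 0.8],
    [[0, 0, 0], [0, 0, 0], 0.8],
    [[0, 0, 0], [0, 0, 0], 0.8],
  ],
)

```text
clock: 8.25
position: [0.5913, -0.0422, 0.0325]
orientation: [0.69, 0.724, 0.0, 0.0]
ft_force: [-5.8, 0.7, 13.1]
gripper_width: 0.0396
finger_force: 65.1
```

Seated, with about 13 N contact. Releasing and lifting.

>>> drive_tool(
  rows=[
    [[0, 0, 0], [0, 0, 0], 0.3],
    [[0, 0, 0], [0, 0, 0], 0],
    [[0, 0, 0], [0, 0, 0], 0],
    [[0, 0, -0.01], [0, 0, 0], 0],
    [[0, 0, -0.02], [0, 0, 0], 0],
    [[0, 0, -0.03], [0, 0, 0], 0],
    [[0, 0, -0.03], [0, 0, 0], 0],
    [[0, 0, -0.02], [0, 0, 0], 0],
  ],
)

```text
clock: 9.05
position: [0.592, -0.0423, 0.1434]
orientation: [0.69, 0.724, 0.001, 0.001]
ft_force: [0.5, -0.6, -0.9]
gripper_width: 0.0856
finger_force: 0.0
```

```bash
python3 - <<'E'
from h import *
go([.429,.0667,.14])
E
```

```text
t 9.05 pos [ 0.592  -0.0423  0.1434] yaw 2.76 tilt [-0.0003  0.0027] shift tool mm [ 116.7 -157.6    3. ] per8 [ 14.6 -19.7   0.4] w 0.08564214626418411 F [ 0.5 -0.6 -0.9]
```

>>> drive_tool(
  rows=[
    [[0.018, -0.024, 0], [0, 0, 0], 0],
    [[0.022, -0.03, 0], [0, 0, 0], 0],
    [[0.022, -0.03, 0], [0, 0, 0], 0],
    [[0.022, -0.03, 0], [0, 0, 0], 0],
    [[0.02, -0.027, 0], [0, 0, 0], 0],
    [[0.013, -0.017, 0], [0, 0, 0], 0],
    [[0, 0, 0], [0, 0, 0], 0],
    [[0, 0, 0], [0, 0, 0], 0],
  ],
)

```text
clock: 9.85
position: [0.4283, 0.0672, 0.1413]
orientation: [0.69, 0.724, 0.001, 0.001]
ft_force: [0.7, -0.4, -0.6]
gripper_width: 0.0855
finger_force: 0.0
```

```bash
cat >> h.py <<'E'
def look(name,XYZ,r):
    # ellipse of the rim near where it is expected: fit largest near-centred contour of bright ring
    from rig import manip
    import cv2
    f=manip.grab_frame("wrist");pickle.dump(f,open(name+".pkl","wb"))
    u,v=proj(f,XYZ);print("pred",u.round(1),v.round(1))
    g=cv2.GaussianBlur(cv2.cvtColor(f["frame"],cv2.COLOR_RGB2GRAY),(3,3),0)
    d=np.linalg.norm(proj(f,[XYZ[0]+r,XYZ[1],XYZ[2]])-[u,v])
    e=cv2.Canny(g,25,70)
    c,_=cv2.findContours(cv2.dilate(e,np.ones((2,2))),cv2.RETR_LIST,cv2.CHAIN_APPROX_NONE)
    for k in c:
        if len(k)<40:continue
        (x,y),(a,b),_=cv2.fitEllipse(k)
        if np.hypot(x-u,y-v)<25 and .3*d<b/2<1.6*d and a/b>.75:print("ell",round(x,1),round(y,1),"axes mm",round(a/d*r*1e3,1),round(b/d*r*1e3,1),"->",ray(f,x,y,XYZ[2]).round(4),len(k))
    cv2.imwrite("pics/"+name+".png",f["frame"][:,:,::-1])
E
python3 - <<'E'
from h import *
look("w3",[.427,.0667,.052],.019)
go([.429,.0667,.016])
E
```

```text
pred 312.3 196.6
ell 315.2 195.3 axes mm 22.6 23.3 -> [0.4292 0.0679 0.052 ] 83
ell 315.3 195.2 axes mm 24.9 25.6 -> [0.4292 0.0679 0.052 ] 95
ell 315.4 195.2 axes mm 34.2 34.8 -> [0.4293 0.068  0.052 ] 127
ell 315.5 179.6 axes mm 24.0 28.1 -> [0.4288 0.0802 0.052 ] 92
ell 315.3 186.0 axes mm 42.3 50.1 -> [0.4289 0.0752 0.052 ] 178
t 9.9 pos [0.4287 0.0669 0.1411] yaw 2.76 tilt [-0.0002  0.0017] shift tool mm [-2.000e-01  1.000e-01  1.251e+02] per8 [-0.   0.  15.6] w 0.08541355886763638 F [ 0.1  0.3 -0.1]
```

>>> drive_tool(
  rows=[
    [[0.001, 0.0005, 0.021], [0, 0, 0], 0],
    [[0, 0, 0.022], [0, 0, 0], 0],
    [[0, 0, 0.022], [0, 0, 0], 0],
    [[0, 0, 0.022], [0, 0, 0], 0],
    [[0, 0, 0.02], [0, 0, 0], 0],
    [[0, 0, 0.017], [0, 0, 0], 0],
    [[0, 0, 0], [0, 0, 0], 0.2],
    [[0, 0, 0], [0, 0, 0], 0.8],
  ],
)

```text
clock: 10.7
position: [0.4286, 0.0676, 0.0166]
orientation: [0.69, 0.724, -0.0, -0.0]
ft_force: [-0.1, -0.1, 0.1]
gripper_width: 0.0592
finger_force: 0.0
```

>>> drive_tool(
  rows=[
    [[0, 0, 0], [0, 0, 0], 0.8],
    [[0, 0, 0], [0, 0, 0], 0.8],
    [[0, 0, 0], [0, 0, 0], 0.8],
    [[0, 0, 0], [0, 0, 0], 0.8],
    [[0, 0, -0.01], [0, 0, 0], 0.8],
    [[0, 0, -0.03], [0, 0, 0], 0.8],
    [[0, 0, -0.04], [0, 0, 0], 0.8],
    [[0, 0, -0.02], [0, 0, 0], 0.8],
  ],
)

```text
clock: 11.5
position: [0.4296, 0.0684, 0.1204]
orientation: [0.69, 0.724, 0.002, 0.001]
ft_force: [0.3, 0.6, -2.0]
gripper_width: 0.0344
finger_force: 60.1
```

```bash
python3 - <<'E'
from h import *
go([.5870,.0526,.12])
E
```

```text
t 11.5 pos [0.4296 0.0684 0.1204] yaw 2.76 tilt [0.0005 0.0042] shift tool mm [-23.3 156.4   1. ] per8 [-2.9 19.6  0.1] w 0.034355873249804 F [ 0.3  0.6 -2. ]
```

The closed width is 34.4 mm, less than the nominal 38 mm. But flange sizes in the top view (about 17.5, 22, 26 and 30 px) confirm this is the third hub, so I'm continuing.

>>> drive_tool(
  rows=[
    [[-0.002, 0.016, 0], [0, 0, 0], 0.8],
    [[-0.004, 0.028, 0], [0, 0, 0], 0.8],
    [[-0.005, 0.034, 0], [0, 0, 0], 0.8],
    [[-0.005, 0.034, 0], [0, 0, 0], 0.8],
    [[-0.004, 0.026, 0], [0, 0, 0], 0.8],
    [[-0.003, 0.014, 0], [0, 0, 0], 0.8],
    [[0, 0.005, 0], [0, 0, 0], 0.8],
    [[0, 0, 0], [0, 0, 0], 0.8],
  ],
)

```text
clock: 12.3
position: [0.5861, 0.0527, 0.1169]
orientation: [0.69, 0.724, 0.0, -0.0]
ft_force: [0.0, 0.3, -1.6]
gripper_width: 0.0343
finger_force: 60.2
```

```bash
python3 - <<'E'
from h import *
o,R=yaw();p=o["position"]
look("w4",[p[0],p[1],p[2]-.017+.052],.019)
f=pickle.load(open("w4.pkl","rb"));print(proj(f,[.5828,.1475,.014]))
go([.5875,.0526,.04])
E
```

```text
pred 313.2 274.4
ell 316.3 273.7 axes mm 20.8 23.7 -> [0.5874 0.0531 0.1519] 147
ell 316.2 273.7 axes mm 22.0 25.1 -> [0.5874 0.0531 0.1519] 159
[316.00243711  65.46290154]
t 12.35 pos [0.5853 0.0528 0.1168] yaw 2.77 tilt [ 0.0001 -0.0006] shift tool mm [-0.3  2.2 76.8] per8 [-0.   0.3  9.6] w 0.034060474372120834 F [-0.4  0.8 -1.5]
```

View pics/w4.png

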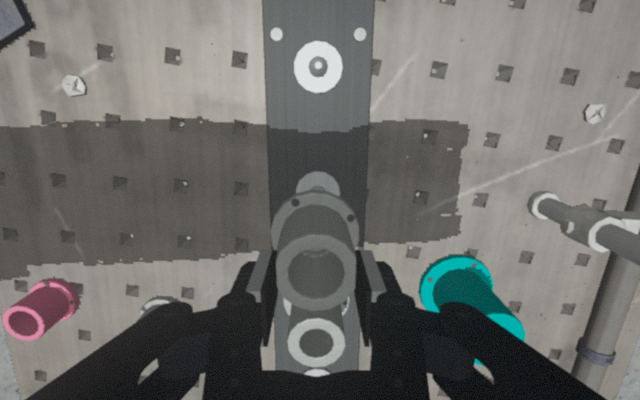

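The third hub is held level over its pad, which is visible at (318,183), and the columns line up. The free spigot is at (318,67) against a predicted (316,65). Lowering.

>>> drive_tool(
  rows=[
    [[0, 0.0015, 0.01], [0, 0, 0], 0.8],
    [[0, 0, 0.015], [0, 0, 0], 0.8],
    [[0, 0, 0.015], [0, 0, 0], 0.8],
    [[0, 0, 0.015], [0, 0, 0], 0.8],
    [[0, 0, 0.012], [0, 0, 0], 0.8],
    [[0, 0, 0.008], [0, 0, 0], 0.8],
    [[0, 0, 0.004], [0, 0, 0], 0.8],
    [[0, 0, 0.002], [0, 0, 0], 0.8],
  ],
)

```text
clock: 13.15
position: [0.5873, 0.0528, 0.0353]
orientation: [0.69, 0.724, -0.0, -0.0]
ft_force: [-0.3, -0.2, -1.3]
gripper_width: 0.0341
finger_force: 60.2
```

>>> drive_tool(
  rows=[
    [[0, 0, 0.001], [0, 0, 0], 0.8],
    [[0, 0, 0.001], [0, 0, 0], 0.8],
    [[0, 0, 0], [0, 0, 0], 0.8],
    [[0, 0, 0], [0, 0, 0], 0.8],
    [[0, 0, 0], [0, 0, 0], 0.8],
    [[0, 0, 0], [0, 0, 0], 0.8],
    [[0, 0, 0], [0, 0, 0], 0.8],
    [[0, 0, 0], [0, 0, 0], 0.8],
  ],
)

```text
clock: 13.95
position: [0.5874, 0.0528, 0.0335]
orientation: [0.69, 0.724, 0.0, -0.0]
ft_force: [0.0, 0.3, -1.1]
gripper_width: 0.0343
finger_force: 60.2
```

>>> drive_tool(
  rows=[
    [[0, 0, 0.001], [0, 0, 0], 0.8],
    [[0, 0, 0.001], [0, 0, 0], 0.8],
    [[0, 0, 0.0005], [0, 0, 0], 0.8],
    [[0, 0, 0], [0, 0, 0], 0.8],
    [[0, 0, 0], [0, 0, 0], 0.8],
    [[0, 0, 0], [0, 0, 0], 0.8],
    [[0, 0, 0], [0, 0, 0], 0.8],
    [[0, 0, 0], [0, 0, 0], 0.8],
  ],
)

```text
clock: 14.75
position: [0.5876, 0.0528, 0.032]
orientation: [0.69, 0.724, 0.0, 0.0]
ft_force: [-3.4, -0.1, 7.4]
gripper_width: 0.0344
finger_force: 61.3
```

Seated. Release, lift and go to the smallest.

>>> drive_tool(
  rows=[
    [[0, 0, 0], [0, 0, 0], 0.3],
    [[0, 0, 0], [0, 0, 0], 0],
    [[0, 0, 0], [0, 0, 0], 0],
    [[0, 0, -0.01], [0, 0, 0], 0],
    [[0, 0, -0.02], [0, 0, 0], 0],
    [[0, 0, -0.03], [0, 0, 0], 0],
    [[0, 0, -0.03], [0, 0, 0], 0],
    [[0, 0, -0.02], [0, 0, 0], 0],
  ],
)

```text
clock: 15.55
position: [0.5884, 0.0528, 0.144]
orientation: [0.69, 0.724, 0.001, 0.001]
ft_force: [-0.2, 0.1, -0.0]
gripper_width: 0.0857
finger_force: 0.0
```

```bash
python3 - <<'E'
from h import *
go([.449,-.0728,.14])
E
```

```text
t 15.55 pos [0.5884 0.0528 0.144 ] yaw 2.76 tilt [0.0001 0.0028] shift tool mm [-118.8 -145.3    3.6] per8 [-14.8 -18.2   0.4] w 0.0856785809441134 F [-0.2  0.1 -0. ]
```

>>> drive_tool(
  rows=[
    [[-0.017, -0.021, 0], [0, 0, 0], 0],
    [[-0.023, -0.028, 0], [0, 0, 0], 0],
    [[-0.023, -0.028, 0], [0, 0, 0], 0],
    [[-0.023, -0.028, 0], [0, 0, 0], 0],
    [[-0.02, -0.025, 0], [0, 0, 0], 0],
    [[-0.013, -0.015, 0], [0, 0, 0], 0],
    [[0, 0, 0], [0, 0, 0], 0],
    [[0, 0, 0], [0, 0, 0], 0],
  ],
)

```text
clock: 16.35
position: [0.449, -0.0731, 0.1417]
orientation: [0.69, 0.724, 0.001, 0.001]
ft_force: [0.5, 0.6, 0.6]
gripper_width: 0.0857
finger_force: 0.0
```

```bash
python3 - <<'E'
from h import *
look("w5",[.449,-.0728,.04],.017)
go([.45,-.073,.016])
E
```

```text
pred 314.2 191.5
ell 317.2 196.5 axes mm 22.0 22.9 -> [ 0.4516 -0.0768  0.04  ] 78
ell 317.2 196.4 axes mm 24.3 25.4 -> [ 0.4516 -0.0767  0.04  ] 90
ell 317.0 196.7 axes mm 30.6 31.2 -> [ 0.4515 -0.077   0.04  ] 113
t 16.4 pos [ 0.4493 -0.0729  0.1416] yaw 2.76 tilt [0.0001 0.0016] shift tool mm [ -0.2   0.5 125.6] per8 [-0.   0.1 15.7] w 0.08557009163257034 F [-0.6  0.6  0. ]
```

>>> drive_tool(
  rows=[
    [[-0.004, 0.0015, 0.021], [0, 0, 0], 0],
    [[0, 0, 0.022], [0, 0, 0], 0],
    [[0, 0, 0.022], [0, 0, 0], 0],
    [[0, 0, 0.022], [0, 0, 0], 0],
    [[0, 0, 0.02], [0, 0, 0], 0],
    [[0, 0, 0.017], [0, 0, 0], 0],
    [[0, 0, 0], [0, 0, 0], 0.2],
    [[0, 0, 0], [0, 0, 0], 0.8],
  ],
)

```text
clock: 17.2
position: [0.4505, -0.0765, 0.0171]
orientation: [0.689, 0.724, -0.0, -0.0]
ft_force: [0.8, 0.2, -0.4]
gripper_width: 0.0588
finger_force: 0.0
```

>>> drive_tool(
  rows=[
    [[0, 0, 0], [0, 0, 0], 0.8],
    [[0, 0, 0], [0, 0, 0], 0.8],
    [[0, 0, 0], [0, 0, 0], 0.8],
    [[0, 0, 0], [0, 0, 0], 0.8],
    [[0, 0, -0.01], [0, 0, 0], 0.8],
    [[0, 0, -0.03], [0, 0, 0], 0.8],
    [[0, 0, -0.04], [0, 0, 0], 0.8],
    [[0, 0, -0.03], [0, 0, 0], 0.8],
  ],
)

```text
clock: 18.0
position: [0.4504, -0.0771, 0.1298]
orientation: [0.69, 0.724, 0.0, 0.001]
ft_force: [0.5, 0.4, 0.3]
gripper_width: 0.0169
finger_force: 0.0
```

```bash
python3 - <<'E'
from h import *
go([.5840,.1475,.13])
E
```

```text
t 18.0 pos [ 0.4504 -0.0771  0.1298] yaw 2.76 tilt [-0.0003  0.0015] shift tool mm [ 2.179e+02  1.443e+02 -1.000e-01] per8 [27.2 18.  -0. ] w 0.016879686560081323 F [0.5 0.4 0.3]
```

The grip missed: the fingers closed to 17 mm. Taking a look.

```bash
python3 - <<'E'
from h import *
look("w6",[.4516,-.0768,.04],.017)
E
```

```text
pred 315.7 195.6
ell 315.9 195.5 axes mm 22.4 23.0 -> [ 0.4517 -0.0767  0.04  ] 83
ell 315.8 195.5 axes mm 24.6 25.4 -> [ 0.4517 -0.0767  0.04  ] 95
```

View pics/w6.png

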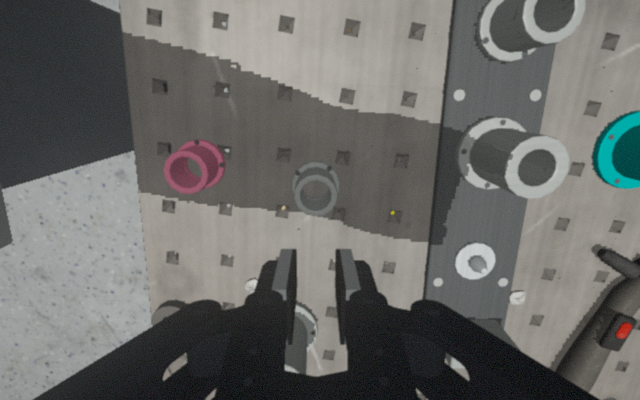

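The hub stands unmoved at (316,195). At this opening the pads sit farther back than the TCP, so they only pinched the top edge. I'll grip 11 mm lower.

>>> drive_tool(
  rows=[
    [[0, 0.001, 0], [0, 0, 0], 0],
    [[0, 0, 0.01], [0, 0, 0], 0],
    [[0, 0, 0.02], [0, 0, 0], 0],
    [[0, 0, 0.028], [0, 0, 0], 0],
    [[0, 0, 0.026], [0, 0, 0], 0],
    [[0, 0, 0.02], [0, 0, 0], 0],
    [[0, 0, 0.013], [0, 0, 0], 0],
    [[0, 0, 0.006], [0, 0, 0], 0],
  ],
)

```text
clock: 18.85
position: [0.4478, -0.0764, 0.0009]
orientation: [0.69, 0.724, -0.002, -0.002]
ft_force: [-0.2, 0.6, -0.3]
gripper_width: 0.0853
finger_force: 0.0
```

>>> drive_tool(
  rows=[
    [[0, 0, 0], [0, 0, 0], 0.2],
    [[0, 0, 0], [0, 0, 0], 0.3],
    [[0, 0, 0], [0, 0, 0], 0.4],
    [[0, 0, 0], [0, 0, 0], 0.8],
    [[0, 0, 0], [0, 0, 0], 0.8],
    [[0, 0, 0], [0, 0, 0], 0.8],
    [[0, 0, 0], [0, 0, 0], 0.8],
    [[0, 0, 0], [0, 0, 0], 0.8],
  ],
)

```text
clock: 19.65
position: [0.4517, -0.0771, 0.0051]
orientation: [0.69, 0.724, 0.0, 0.001]
ft_force: [-1.5, 0.8, 7.0]
gripper_width: 0.0299
finger_force: 58.7
```

>>> drive_tool(
  rows=[
    [[0, 0, -0.005], [0, 0, 0], 0.8],
    [[0, 0, -0.015], [0, 0, 0], 0.8],
    [[0, 0, -0.025], [0, 0, 0], 0.8],
    [[0, 0, -0.03], [0, 0, 0], 0.8],
    [[0, 0, -0.03], [0, 0, 0], 0.8],
    [[0, 0, -0.015], [0, 0, 0], 0.8],
    [[0, 0, -0.005], [0, 0, 0], 0.8],
    [[0, 0, 0], [0, 0, 0], 0.8],
  ],
)

```text
clock: 20.45
position: [0.4514, -0.077, 0.1295]
orientation: [0.69, 0.724, 0.0, 0.001]
ft_force: [-0.1, 0.4, -2.1]
gripper_width: 0.0298
finger_force: 59.6
```

```bash
python3 - <<'E'
from h import *
go([.5840,.1475,.13])
E
```

```text
t 20.45 pos [ 0.4514 -0.077   0.1295] yaw 2.76 tilt [-0.0003  0.0012] shift tool mm [217.9 143.3  -0.4] per8 [27.2 17.9 -0. ] w 0.02978981621613988 F [-0.1  0.4 -2.1]
```

>>> drive_tool(
  rows=[
    [[0.02, 0.013, 0], [0, 0, 0], 0.8],
    [[0.033, 0.022, 0], [0, 0, 0], 0.8],
    [[0.038, 0.025, 0], [0, 0, 0], 0.8],
    [[0.038, 0.025, 0], [0, 0, 0], 0.8],
    [[0.038, 0.025, 0], [0, 0, 0], 0.8],
    [[0.031, 0.02, 0], [0, 0, 0], 0.8],
    [[0.015, 0.01, 0], [0, 0, 0], 0.8],
    [[0.005, 0.003, 0], [0, 0, 0], 0.8],
  ],
)

```text
clock: 21.25
position: [0.5831, 0.1494, 0.1269]
orientation: [0.689, 0.725, -0.001, -0.001]
ft_force: [-1.1, 0.7, -2.1]
gripper_width: 0.0299
finger_force: 59.7
```

```bash
python3 - <<'E'
from h import *
o,R=yaw();p=o["position"]
look("w7",[p[0],p[1],p[2]-.0055+.04],.017)
go([.5840,.1475,.03])
E
```

```text
pred 313.0 273.8
ell 316.1 273.4 axes mm 22.4 25.0 -> [0.5844 0.1496 0.1614] 160
t 21.3 pos [0.5829 0.1489 0.1271] yaw 2.86 tilt [-0.0002 -0.0024] shift tool mm [-1.4  1.3 97.1] per8 [-0.2  0.2 12.1] w 0.030419379105300997 F [ 0.2  0.1 -1.4]
```

View pics/w7.png

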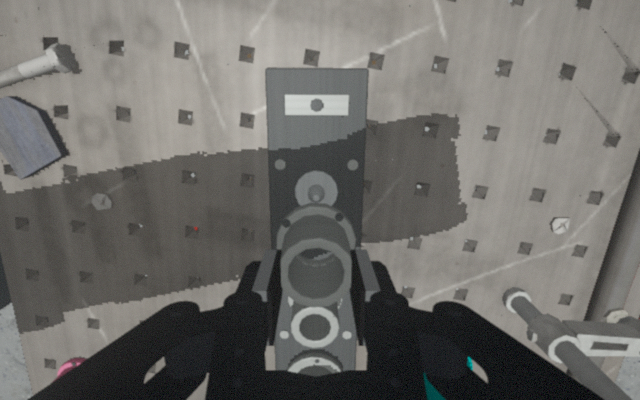

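The smallest hub is held level, with its rim at (316,273). Its pad and stud are visible at (316,192) and aligned. The third hub is seated behind it. Lowering.

>>> drive_tool(
  rows=[
    [[-0.002, 0.001, 0.012], [0, 0, 0], 0.8],
    [[0, 0, 0.02], [0, 0, 0], 0.8],
    [[0, 0, 0.02], [0, 0, 0], 0.8],
    [[0, 0, 0.02], [0, 0, 0], 0.8],
    [[0, 0, 0.014], [0, 0, 0], 0.8],
    [[0, 0, 0.009], [0, 0, 0], 0.8],
    [[0, 0, 0.005], [0, 0, 0], 0.8],
    [[0, 0, 0.002], [0, 0, 0], 0.8],
  ],
)

```text
clock: 22.1
position: [0.5844, 0.1454, 0.0268]
orientation: [0.69, 0.724, -0.0, -0.0]
ft_force: [0.7, -0.0, -1.4]
gripper_width: 0.03
finger_force: 59.7
```

>>> drive_tool(
  rows=[
    [[0, 0, 0.001], [0, 0, 0], 0.8],
    [[0, 0, 0.001], [0, 0, 0], 0.8],
    [[0, 0, 0.001], [0, 0, 0], 0.8],
    [[0, 0, 0], [0, 0, 0], 0.8],
    [[0, 0, 0], [0, 0, 0], 0.8],
    [[0, 0, 0], [0, 0, 0], 0.8],
    [[0, 0, 0], [0, 0, 0], 0.8],
    [[0, 0, 0], [0, 0, 0], 0.8],
  ],
)

```text
clock: 22.9
position: [0.5845, 0.1457, 0.024]
orientation: [0.69, 0.724, 0.0, 0.0]
ft_force: [1.0, 0.7, -0.6]
gripper_width: 0.0301
finger_force: 59.7
```

>>> drive_tool(
  rows=[
    [[0.001, 0, 0.001], [0, 0, 0], 0.8],
    [[0.0005, 0, 0.001], [0, 0, 0], 0.8],
    [[0, 0, 0.001], [0, 0, 0], 0.8],
    [[0, 0, 0], [0, 0, 0], 0.8],
    [[0, 0, 0.001], [0, 0, 0], 0.8],
    [[0, 0, 0], [0, 0, 0], 0.8],
    [[0, 0, 0], [0, 0, 0], 0.8],
    [[0, 0, 0], [0, 0, 0], 0.8],
  ],
)

```text
clock: 23.7
position: [0.5844, 0.1472, 0.02]
orientation: [0.69, 0.724, 0.0, 0.0]
ft_force: [0.0, -0.1, -1.5]
gripper_width: 0.0299
finger_force: 59.7
```

>>> drive_tool(
  rows=[
    [[0, 0, 0.001], [0, 0, 0], 0.8],
    [[0, 0, 0.0005], [0, 0, 0], 0.8],
    [[0, 0, 0], [0, 0, 0], 0.8],
    [[0, 0, 0], [0, 0, 0], 0.8],
    [[0, 0, 0], [0, 0, 0], 0.8],
    [[0, 0, 0], [0, 0, 0], 0.8],
    [[0, 0, 0], [0, 0, 0], 0.8],
    [[0, 0, 0], [0, 0, 0], 0.8],
  ],
)

```text
clock: 24.5
position: [0.5846, 0.1473, 0.0192]
orientation: [0.69, 0.724, 0.0, 0.0]
ft_force: [-2.2, 0.3, 5.9]
gripper_width: 0.0303
finger_force: 60.4
```

Contact at the expected height. Release and lift.

>>> drive_tool(
  rows=[
    [[0, 0, 0], [0, 0, 0], 0.3],
    [[0, 0, 0], [0, 0, 0], 0],
    [[0, 0, 0], [0, 0, 0], 0],
    [[0, 0, -0.015], [0, 0, 0], 0],
    [[0, 0, -0.03], [0, 0, 0], 0],
    [[0, 0, -0.035], [0, 0, 0], 0],
    [[0, 0, -0.04], [0, 0, 0], 0],
    [[0, 0, -0.02], [0, 0, 0], 0],
  ],
)

```text
clock: 25.3
position: [0.586, 0.1476, 0.1621]
orientation: [0.69, 0.724, 0.002, 0.001]
ft_force: [0.4, -0.4, -1.5]
gripper_width: 0.0854
finger_force: 0.0
```

```bash
python3 - <<'E'
from h import *
go([.427,-.2244,.16])
E
```

```text
t 25.3 pos [0.586  0.1476 0.1621] yaw 2.76 tilt [0.0008 0.0041] shift tool mm [-363.9 -176.7    1. ] per8 [-45.5 -22.1   0.1] w 0.08543135011102335 F [ 0.4 -0.4 -1.5]
```

>>> drive_tool(
  rows=[
    [[-0.035, -0.017, 0], [0, 0, 0], 0],
    [[-0.044, -0.021, 0], [0, 0, 0], 0],
    [[-0.044, -0.021, 0], [0, 0, 0], 0],
    [[-0.044, -0.021, 0], [0, 0, 0], 0],
    [[-0.044, -0.021, 0], [0, 0, 0], 0],
    [[-0.044, -0.021, 0], [0, 0, 0], 0],
    [[-0.044, -0.021, 0], [0, 0, 0], 0],
    [[-0.04, -0.02, 0], [0, 0, 0], 0],
  ],
)

```text
clock: 26.1
position: [0.4369, -0.2011, 0.1586]
orientation: [0.69, 0.724, 0.0, 0.0]
ft_force: [0.8, -0.9, 0.2]
gripper_width: 0.0853
finger_force: 0.0
```

>>> drive_tool(
  rows=[
    [[-0.017, -0.009, 0], [0, 0, 0], 0],
    [[-0.006, -0.003, 0], [0, 0, 0], 0],
    [[0, 0, 0], [0, 0, 0], 0],
    [[0, 0, 0], [0, 0, 0], 0],
    [[0, 0, 0], [0, 0, 0], 0],
    [[0, 0, 0], [0, 0, 0], 0],
    [[0, 0, 0], [0, 0, 0], 0],
    [[0, 0, 0], [0, 0, 0], 0],
  ],
)

```text
clock: 26.9
position: [0.4272, -0.2224, 0.1585]
orientation: [0.69, 0.724, 0.0, -0.0]
ft_force: [1.0, 0.0, 1.2]
gripper_width: 0.0852
finger_force: 0.0
```

```bash
python3 - <<'E'
from h import *
look("w8",[.427,-.2244,.076],.023)
go([.427,-.2244,.025])
E
```

```text
pred 313.8 201.2
ell 315.0 201.9 axes mm 23.9 24.7 -> [ 0.4279 -0.2249  0.076 ] 176
ell 314.4 177.0 axes mm 40.0 46.3 -> [ 0.4265 -0.2058  0.076 ] 199
t 26.95 pos [ 0.4272 -0.2225  0.1585] yaw 2.8 tilt [-0.  0.] shift tool mm [ -1.9  -0.3 133.5] per8 [-0.2 -0.  16.7] w 0.08531939283929582 F [-0.2 -0.9 -1.3]
```

>>> drive_tool(
  rows=[
    [[-0.0025, 0.0005, 0.015], [0, 0, 0], 0],
    [[0, 0, 0.027], [0, 0, 0], 0],
    [[0, 0, 0.03], [0, 0, 0], 0],
    [[0, 0, 0.028], [0, 0, 0], 0],
    [[0, 0, 0.02], [0, 0, 0], 0],
    [[0, 0, 0.012], [0, 0, 0], 0],
    [[0, 0, 0.004], [0, 0, 0], 0],
    [[0, 0, 0], [0, 0, 0], 0],
  ],
)

```text
clock: 27.75
position: [0.4277, -0.2253, 0.0225]
orientation: [0.69, 0.724, -0.0, -0.0]
ft_force: [0.1, 0.7, 0.8]
gripper_width: 0.0852
finger_force: 0.0
```

>>> drive_tool(
  rows=[
    [[0, 0, 0], [0, 0, 0], 0.2],
    [[0, 0, 0], [0, 0, 0], 0.3],
    [[0, 0, 0], [0, 0, 0], 0.4],
    [[0, 0, 0], [0, 0, 0], 0.8],
    [[0, 0, 0], [0, 0, 0], 0.8],
    [[0, 0, 0], [0, 0, 0], 0.8],
    [[0, 0, 0], [0, 0, 0], 0.8],
    [[0, 0, 0], [0, 0, 0], 0.8],
  ],
  force=80,
)

```text
clock: 28.55
position: [0.428, -0.2255, 0.0236]
orientation: [0.69, 0.724, 0.0, 0.001]
ft_force: [-2.8, 0.4, 9.9]
gripper_width: 0.0436
finger_force: 80.6
```

>>> drive_tool(
  rows=[
    [[0, 0, -0.005], [0, 0, 0], 0.8],
    [[0, 0, -0.015], [0, 0, 0], 0.8],
    [[0, 0, -0.025], [0, 0, 0], 0.8],
    [[0, 0, -0.03], [0, 0, 0], 0.8],
    [[0, 0, -0.025], [0, 0, 0], 0.8],
    [[0, 0, -0.01], [0, 0, 0], 0.8],
    [[0, 0, -0.003], [0, 0, 0], 0.8],
    [[0, 0, 0], [0, 0, 0], 0.8],
  ],
)

```text
clock: 29.35
position: [0.4272, -0.225, 0.1348]
orientation: [0.69, 0.724, -0.0, -0.0]
ft_force: [-1.0, -0.3, -4.0]
gripper_width: 0.0439
finger_force: 82.3
```

```bash
python3 - <<'E'
from h import *
go([.5965,-.1373,.135])
E
```

```text
t 29.35 pos [ 0.4272 -0.225   0.1348] yaw 2.76 tilt [ 0.0004 -0.0008] shift tool mm [ 79.5 173.4  -0.3] per8 [ 9.9 21.7 -0. ] w 0.043911568586486274 F [-1.  -0.3 -4. ]
```

>>> drive_tool(
  rows=[
    [[0.008, 0.017, 0], [0, 0, 0], 0.8],
    [[0.014, 0.03, 0], [0, 0, 0], 0.8],
    [[0.016, 0.035, 0], [0, 0, 0], 0.8],
    [[0.016, 0.035, 0], [0, 0, 0], 0.8],
    [[0.014, 0.03, 0], [0, 0, 0], 0.8],
    [[0.008, 0.018, 0], [0, 0, 0], 0.8],
    [[0.003, 0.006, 0], [0, 0, 0], 0.8],
    [[0.001, 0.002, 0], [0, 0, 0], 0.8],
  ],
)

```text
clock: 30.15
position: [0.5957, -0.1364, 0.1335]
orientation: [0.69, 0.724, -0.001, -0.001]
ft_force: [-0.4, 0.8, -4.3]
gripper_width: 0.0436
finger_force: 82.6
```

```bash
python3 - <<'E'
from h import *
o,R=yaw();p=o["position"]
look("w9",[p[0],p[1],p[2]-.023+.076],.023)
go([.5965,-.1373,.0375])
E
```

```text
pred 312.4 297.2
ell 316.1 294.3 axes mm 21.0 23.7 -> [ 0.5971 -0.1351  0.1865] 165
ell 316.1 294.3 axes mm 22.0 25.0 -> [ 0.5971 -0.1351  0.1865] 177
ell 316.6 293.3 axes mm 39.7 43.9 -> [ 0.5972 -0.1347  0.1865] 347
t 30.2 pos [ 0.5956 -0.1367  0.1339] yaw 2.78 tilt [ 0.0005 -0.0028] shift tool mm [-0.7  1.2 96.4] per8 [-0.1  0.1 12.1] w 0.04316249801472144 F [ 0.1  0.1 -4.9]
```

View pics/w9.png

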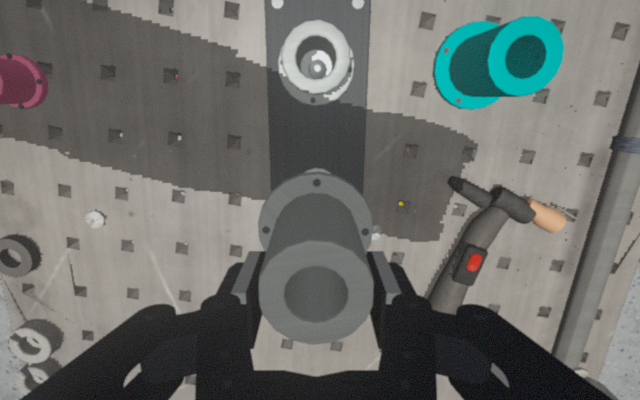

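The largest hub is held level over its pad, with the columns aligned at 316. The second hub is seated with the stud visible in its bore at (318,60). Lowering.

>>> drive_tool(
  rows=[
    [[-0.0015, 0.001, 0.01], [0, 0, 0], 0.8],
    [[0, 0, 0.017], [0, 0, 0], 0.8],
    [[0, 0, 0.018], [0, 0, 0], 0.8],
    [[0, 0, 0.018], [0, 0, 0], 0.8],
    [[0, 0, 0.013], [0, 0, 0], 0.8],
    [[0, 0, 0.008], [0, 0, 0], 0.8],
    [[0, 0, 0.005], [0, 0, 0], 0.8],
    [[0, 0, 0.002], [0, 0, 0], 0.8],
  ],
)

```text
clock: 31.0
position: [0.5975, -0.1387, 0.0443]
orientation: [0.69, 0.724, -0.0, -0.0]
ft_force: [-0.1, 0.5, -4.0]
gripper_width: 0.0432
finger_force: 82.7
```

>>> drive_tool(
  rows=[
    [[0, 0, 0.001], [0, 0, 0], 0.8],
    [[0, 0, 0.001], [0, 0, 0], 0.8],
    [[0, 0, 0.001], [0, 0, 0], 0.8],
    [[0, 0, 0], [0, 0, 0], 0.8],
    [[0, 0, 0], [0, 0, 0], 0.8],
    [[0, 0, 0], [0, 0, 0], 0.8],
    [[0, 0, 0], [0, 0, 0], 0.8],
    [[0, 0, 0], [0, 0, 0], 0.8],
  ],
)

```text
clock: 31.8
position: [0.5976, -0.1385, 0.0415]
orientation: [0.69, 0.724, -0.0, 0.0]
ft_force: [0.3, -0.4, -3.7]
gripper_width: 0.0438
finger_force: 82.6
```

>>> drive_tool(
  rows=[
    [[0, 0, 0.001], [0, 0, 0], 0.8],
    [[0, 0, 0.001], [0, 0, 0], 0.8],
    [[0, 0, 0.001], [0, 0, 0], 0.8],
    [[0, 0, 0], [0, 0, 0], 0.8],
    [[0, 0, 0], [0, 0, 0], 0.8],
    [[0, 0, 0], [0, 0, 0], 0.8],
    [[0, 0, 0], [0, 0, 0], 0.8],
    [[0, 0, 0], [0, 0, 0], 0.8],
  ],
)

```text
clock: 32.6
position: [0.5977, -0.1385, 0.0385]
orientation: [0.69, 0.724, 0.0, 0.0]
ft_force: [0.5, -0.6, -3.2]
gripper_width: 0.0433
finger_force: 82.7
```

>>> drive_tool(
  rows=[
    [[0, 0, 0.001], [0, 0, 0], 0.8],
    [[0, 0, 0.0005], [0, 0, 0], 0.8],
    [[0, 0, 0], [0, 0, 0], 0.8],
    [[0, 0, 0], [0, 0, 0], 0.8],
    [[0, 0, 0], [0, 0, 0], 0.8],
    [[0, 0, 0], [0, 0, 0], 0.8],
    [[0, 0, 0], [0, 0, 0], 0.8],
    [[0, 0, 0], [0, 0, 0], 0.8],
  ],
)

```text
clock: 33.4
position: [0.5979, -0.1385, 0.0377]
orientation: [0.69, 0.724, 0.0, 0.0]
ft_force: [-4.3, 1.1, 5.9]
gripper_width: 0.0435
finger_force: 83.6
```

Seated. Release, lift and back off toward the robot's side for a final look.

>>> drive_tool(
  rows=[
    [[0, 0, 0], [0, 0, 0], 0.3],
    [[0, 0, 0], [0, 0, 0], 0],
    [[0, 0, 0], [0, 0, 0], 0],
    [[0, 0, -0.015], [0, 0, 0], 0],
    [[0, 0, -0.03], [0, 0, 0], 0],
    [[0, 0, -0.04], [0, 0, 0], 0],
    [[0, 0, -0.045], [0, 0, 0], 0],
    [[0, 0, -0.02], [0, 0, 0], 0],
  ],
)

```text
clock: 34.2
position: [0.5997, -0.139, 0.1915]
orientation: [0.69, 0.724, 0.001, 0.003]
ft_force: [1.5, -0.2, -0.5]
gripper_width: 0.0857
finger_force: 0.0
```

>>> drive_tool(
  rows=[
    [[0, -0.02, 0], [0, 0, 0], 0],
    [[0, -0.03, 0], [0, 0, 0], 0],
    [[0, -0.035, 0], [0, 0, 0], 0],
    [[0, -0.035, 0], [0, 0, 0], 0],
    [[0, -0.02, 0], [0, 0, 0], 0],
    [[0, -0.005, 0], [0, 0, 0], 0],
    [[0, 0, 0], [0, 0, 0], 0],
    [[0, 0, 0], [0, 0, 0], 0],
  ],
)

```text
clock: 35.0
position: [0.4541, -0.1456, 0.1872]
orientation: [0.69, 0.724, 0.0, 0.001]
ft_force: [-0.5, 0.4, -0.4]
gripper_width: 0.0849
finger_force: 0.0
```

```bash
python3 - <<'E'
from rig import manip
import cv2,numpy as np
a=manip.grab_frame("top")["frame"][120:220,200:440];b=manip.grab_frame("scene")["frame"][175:275,240:440]
a=cv2.resize(a,(720,300),interpolation=cv2.INTER_CUBIC);b=cv2.resize(b,(600,300),interpolation=cv2.INTER_CUBIC)
c=np.zeros((600,720,3),np.uint8);c[:300]=a;c[300:,:600]=b
cv2.imwrite("pics/fin.png",c[:,:,::-1])
E
```

```text
(no output)
```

View pics/fin.png

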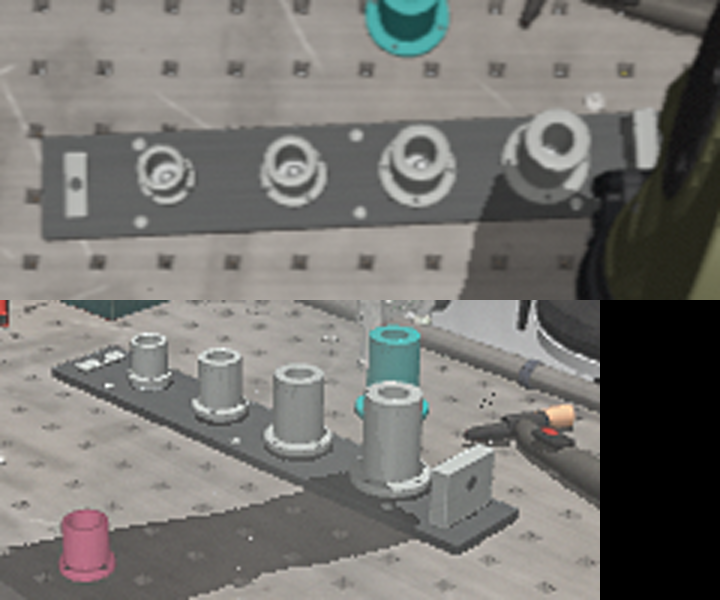

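The final picture shows all four hubs level on their spigots. They run from the largest beside the stop to the smallest at the far end. The gripper is clear, so I'm handing in.

```bash
python3 -c "
from rig import manip
print(manip.sign_off())"
```

```text
the job is handed in; nothing more can be done
None
```

The four hubs are seated level, flange down on their spigots, in order from the largest next to the end stop to the smallest farthest away; the job is handed in at about 35 s.

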